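# Feel for the catch and open the keypad cabinet

## Robot

A 6-joint arm with a two-finger parallel gripper is mounted at the origin on the work surface. World frame = base frame: x ahead of the robot, y to its left, z up, the work surface at z = 0. Lengths are in mm, angles in rad, forces in N, time in s.
With the tool pointing down it reaches from about 300 to 775 mm from the base axis. Payload 14.6 kg.
Tool frame: the origin (TCP) lies midway between the tips of the shut fingers; the grasp point (between the pads) lies 19 mm behind it; z points along the fingers, y is the direction in which the jaws open and shut (so a half turn about z gives the same grasp; the last joint's range is limited). The gripper opens to 94 mm and grips with 3 to 60 N. Pads are 16 mm wide; open, the fingers measure 119 mm over their backs; the gripper's body (75 mm by 177 mm) begins 78 mm behind the grasp point.
Start: joints at [1.164, 0.3, 1.521, -0, 1.321, -0.067], TCP at [183.311, 518.542, 205.446] pointing down, gripper open.
Joint ranges: [-3.03, 3.03], [-0.79, 2.21], [0.23, 2.52], [-1.04, 4.18], [0, 3.07], [-2.55, 2.55]. Speed limits (rad/s): [2.22, 2.22, 2.57, 3.14, 3.14, 3.14].

## Interface

Orientations are given as [roll, pitch, yaw] about the fixed x, y, z axes, in that order (R = Rz(yaw) Ry(pitch) Rx(roll)).
In Python, from cell import manip, camera gives the robot as it stands. The module is installed in compiled form; this text tells all that it offers.
- The arm moves only by the tool jog_arm, never from a script. Its argument "commands" is a list of rows, each a list of 7 numbers: the shift along the world's x, y, z in units of 1 m (1.0 is 1 m), then the turn, a rotation vector about the world's x, y, z in units of 120 degrees (1.0 is 120 degrees), then the opening, from 0 (shut) to 1 (fully open). In form: [[x, y, z, ax, ay, az, grip], ...]. A call has exactly 10 rows; each row is the pose to reach, as a shift and turn from the pose commanded when the call began; what a row does not reach only later rows make up. A row lasts 1/8 s, in which the tool goes at most 62.5 mm and 10.7 degrees, less where a joint would pass 70% of its speed; a pose out of reach is approached as far as the arm can. A call with a number of a shift or a turn outside -1 to 1 is refused whole. A call with a gripper value outside its range is refused whole. The fingers move at their own pace and stop on an object; "grip_force" is the grip in N (left out, the last holds). Time passes only in rows, so rows that repeat a pose let the fingers close, or fill a call up. It gives the time, the measured TCP pose, the force and the opening at its end, in the units of the state.
- manip.read_state(): the state, without advancing time (a new reading comes with each control period).
- camera(name): name is "side" or "top"; returns a dict with "pixels" (384x512x3 uint8, blue, green, red), "vertical_fov" (degrees; the focal length in pixels is half the picture's height over the tangent of half this angle, whatever the lens; pixels are square), "cx", "cy" (the principal point, pixels), "rvec" (rotation vector, rad) and "tvec" (3), from world to camera coordinates, as OpenCV has them. Camera axes: x right, y down, z forward; pixel columns grow to the right and rows downward; lengths in mm; the calibration is good to about 2 mm. A picture is of the moment at which its call begins. There is no depth.
- manip.sign_off(): hands the job in, once; it reports no verdict.
The state is a dict: "clock": time; "joints": joint angles; "qd": joint speeds; "effort": joint torques, N m; "eef_pos": TCP position; "eef_rot": TCP orientation; "wrist_force": force on the tool from outside, world axes, zero at the start; "moment": the same for the moment, N m; "finger_gap": finger opening in mm.
Only numpy, scipy, OpenCV 4.12 (cv2) and the standard library are available. Lean on these libraries where they do the work, as an engineer would, in place of code of your own. Each camera call takes 0.05 s, during which the arm holds its last target.

## Task

Open the sliding acrylic door on top of the plywood keypad cabinet with a fingertip. Its spring catch sits at the bottom of a notch somewhere along the door's metal edge strip: set a closed fingertip on the strip near the strip's right-hand end (the robot's right) and run it lightly along the top of the strip to the left until it finds the notch, press the catch down inside, and with it held down push the door to the left until it is fully open, then lift clear. Grasp nothing, and leave the keypads and the parts lying on the bench where they are.

Things in the scene. Friction and masses are not known exactly. Their poses are not given: they have to be found in the camera images.
- edge_start (a point): Where to start the sweep: a point on the level top of the door's aluminium edge strip, near its right end; fixed to the cabinet, not to the door. Axes: y along the strip to the left (the way the door opens), x across it away from the robot, z up. Strip: 44 mm wide (x -20 to +24 mm), 210 mm long; shut, it reaches 20 mm or more right of this point, 120 mm or more left.
- edge_end (a point): Left limit of the search, 135 mm to the left (+y) of edge_start, same height and axes, fixed to the cabinet. The strip's one notch has its middle between 70 mm right of this point and the point itself; it differs from start to start. Notch: 48 mm long in y, cut through the strip's full width, open to the robot, upright end walls; its floor, 9 mm below the strip's top, is the catch's steel thumb plate.
- catch (a joint): How far the thumb plate in the notch (38 mm in x, 45 mm in y) is pressed down, m: 0 at rest, 0.010 at its stop. Its spring pushes up with about 3 N at rest and 8 N at the stop. The door stays locked until the plate is down about 6 mm; when the door has moved 30 mm or more the plate may come up again, and it returns to 0 when let go.
- door (a joint): How far the door has slid open to the left (+y of edge_start), m: 0 shut and locked (1 mm of play), 0.175 fully open at its stop. Notch and catch travel with it. About 2 N of sliding friction; it stays where it is left. Behind the strip lies its clear acrylic pane (x over +24 mm from edge_start, over +34 mm at the notch), its top 2 mm below that of the strip.
- cabinet: Plywood cabinet, fixed on levelling feet that hold its underside 4 to 40 mm above the bench (varies): 240 mm deep (x -120 to +120 mm), 485 mm long (y -215 to +270 mm), top board at z 100 mm, back rail to z 136 mm (its highest part). Origin on its underside, axes as edge_start, which lies at x -90, y -110, z 130 mm from it. The top board's opening, 136 by 120 mm, is under the shut door.
- keypad0: Loose keypad, black plate 58 by 90 by 7 mm with 20 small keys (11 mm high in all), lying in the cabinet under the door. Origin at the middle of its underside. Leave it alone.
- keypad1: Second loose keypad, the same, beside the first. Leave it alone.
- case_frame: Bystander: open silver metal case frame of a calculator, 158 by 82 by 24 mm, lying on the bench to the right of the cabinet. Origin at the middle of its underside.
- resistor_pack: Bystander: green ceramic resistor pack, 52 by 18 by 13 mm, lying on the bench to the left of the cabinet. Origin at the middle of its underside.
- bezel: Bystander: smoked plastic window bezel, 124 by 46 by 10 mm, lying on the bench to the left of the cabinet, farther back. Origin at the middle of its underside.

How it is judged:
By the outcome, as a careful person would: the job done as asked, in the order asked, and still so for the second after the job is handed in, with the robot touching nothing.
It also fails if it takes over 48 s, if anything falls off the work surface, if the arm or the gripper's body presses on something with over 40 N, if the wrist force passes 120 N, or if a joint passes its speed limit or range.

## Working session

There is one attempt and no reset: what is moved stays moved. The work goes in short steps, Python scripts to look and compute and a tool call to move; the robot and the scene stay as the last step left them, time stands still between calls to the robot, and variables do not carry over. Pictures are saved under pics/ and viewed, and the job is handed in when it is done.

Besides the shell and the picture viewer there is one more tool, called after "Call:" in YAML: its name, and indented under it one key for each argument. jog_arm: Moves the arm, as the interface text tells. Its arguments: {"type":"object","properties":{"commands":{"type":"array","items":{"type":"array","items":{"type":"number"}}},"grip_force":{"type":"number"}},"required":["commands"]}

```bash
mkdir -p pics
cat > h.py <<'E'
import numpy as np, cv2
from cell import manip, camera
def cam(n):
    c=camera(n); c['pixels']=np.array(c['pixels']); h=c['pixels'].shape[0]
    f=h/2/np.tan(np.radians(c['vertical_fov'])/2)
    c['K']=np.array([[f,0,c['cx']],[0,f,c['cy']],[0,0,1.]]); c['R']=cv2.Rodrigues(np.array(c['rvec'],float))[0]; c['t']=np.array(c['tvec'],float).ravel()
    return c
def ray(c,u,v):
    d=c['R'].T@np.linalg.inv(c['K'])@np.array([u,v,1.]); return -c['R'].T@c['t'], d
def onz(c,u,v,z):
    o,d=ray(c,u,v); return o+d*(z-o[2])/d[2]
def proj(c,P):
    p=c['K']@(c['R']@np.array(P,float)+c['t']); return p[:2]/p[2]
def tri(c1,p1,c2,p2):
    A=[];b=[]
    for c,p in((c1,p1),(c2,p2)):
        o,d=ray(c,*p); d=d/np.linalg.norm(d); M=np.eye(3)-np.outer(d,d); A.append(M);b.append(M@o)
    return np.linalg.lstsq(np.vstack(A),np.hstack(b),rcond=None)[0]
E
python3 - <<'E'
from h import *
print(manip.read_state())
for n in('side','top'):
    c=cam(n); cv2.imwrite(f'pics/{n}0.png',c['pixels']); print(n,c['K'].round(1).tolist(),(-c['R'].T@c['t']).round(),c['R'].round(2).tolist())
E
```

```text
{'clock': 0.0, 'joints': array([ 1.16440213e+00,  3.00456726e-01,  1.52162526e+00, -2.97434746e-05,
        1.32071305e+00, -6.66140077e-02]), 'qd': array([-0.00089432, -0.00047675,  0.00175509,  0.0003899 , -0.00041477,
       -0.00016178]), 'effort': array([ 6.75143256e-04, -5.31804836e+01, -3.52735126e+01,  7.08563067e-02,
        2.44116521e-02, -6.48323976e-05]), 'eef_pos': array([183.2081851 , 518.28633393, 204.87553525]), 'eef_rot': array([-3.14039102e+00, -5.12909465e-05,  2.80181981e+00]), 'wrist_force': array([-0.66286342, -0.04298198, -0.12939392]), 'moment': array([ 0.07004558, -0.06311709, -0.00899784]), 'finger_gap': 94.15850851458042}
side [[370.3, 0.0, 257.2], [0.0, 370.3, 193.1], [0.0, 0.0, 1.0]] [1092.  361. 1043.] [[-0.58, 0.81, 0.01], [0.66, 0.48, -0.58], [-0.48, -0.33, -0.81]]
top [[439.7, 0.0, 250.7], [0.0, 439.7, 180.7], [0.0, 0.0, 1.0]] [ 385.  -38. 1641.] [[0.03, -1.0, -0.01], [-0.99, -0.03, -0.11], [0.11, 0.01, -0.99]]
```

View pics/side0.png

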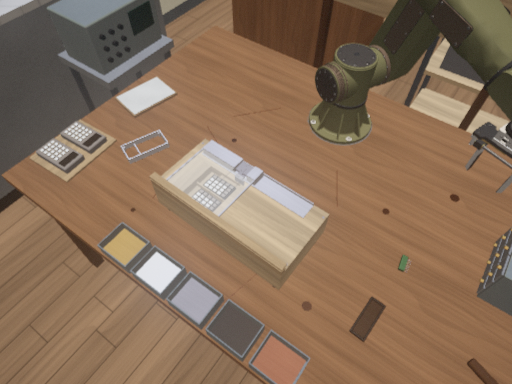

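View pics/top0.png

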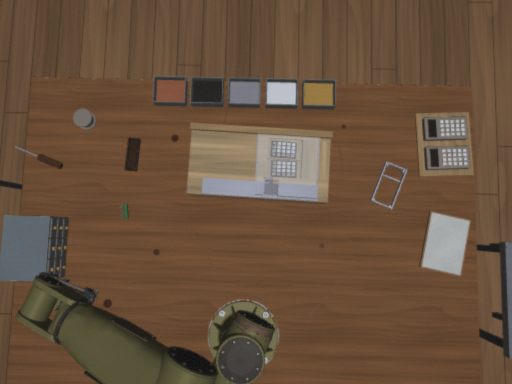

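Run:
```python
import cv2
a=cv2.imread('pics/top0.png')[115:215,180:340]; cv2.imwrite('pics/t1.png',cv2.resize(a,None,fx=5,fy=5,interpolation=cv2.INTER_CUBIC))
a=cv2.imread('pics/side0.png')[135:285,145:335]; cv2.imwrite('pics/s1.png',cv2.resize(a,None,fx=4,fy=4,interpolation=cv2.INTER_CUBIC))
```

```text
(no output)
```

View pics/t1.png

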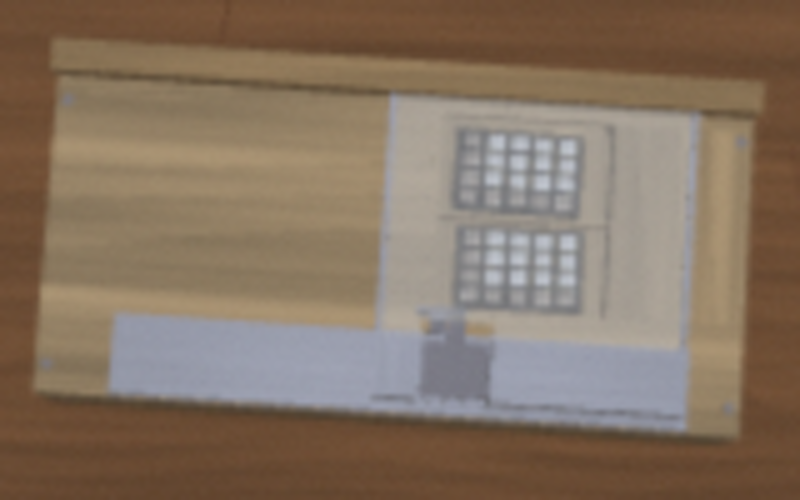

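View pics/s1.png

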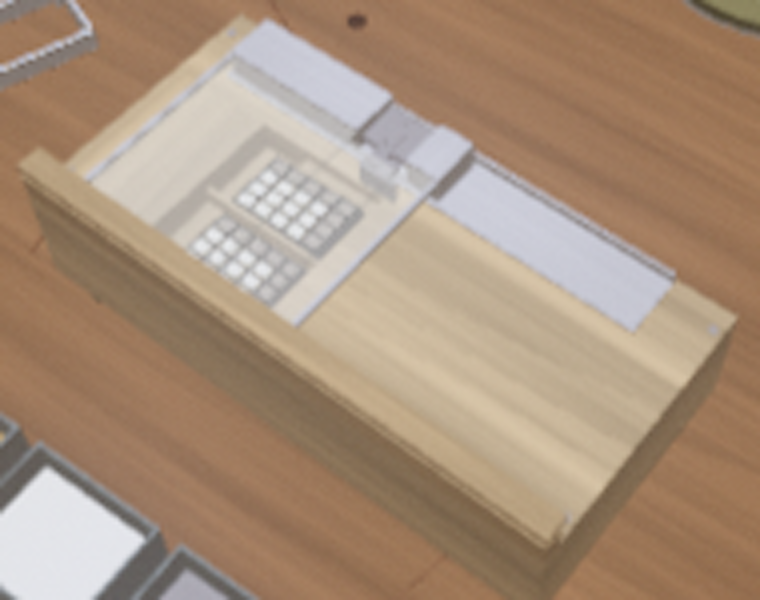

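```bash
cat > fit.py <<'E'
from h import *
from scipy.optimize import least_squares
t=cam('top');s=cam('side')
T=lambda u,v:(180+(u+.5)/5-.5,115+(v+.5)/5-.5)
S=lambda u,v:(145+(u+.5)/4-.5,135+(v+.5)/4-.5)
pts=[((-120,270,100),T(35,393),S(737,318)),((-120,-215,100),T(741,437),S(243,15)),((120,270,136),T(52,38),S(548,548)),((120,-215,136),T(764,82),S(22,160))]
for m,a,b in pts:
    P=tri(t,a,s,b); print(m,P.round(1),(proj(t,P)-a).round(2),(proj(s,P)-b).round(2))
def W(p,m):
    c,n=np.cos(p[3]),np.sin(p[3]); return np.array([p[0]+c*m[0]-n*m[1],p[1]+n*m[0]+c*m[1],p[2]+m[2]])
def res(p): return np.concatenate([np.r_[proj(t,W(p,m))-a,proj(s,W(p,m))-b] for m,a,b in pts])
r=least_squares(res,[500,0,20,0]); print(r.x,r.fun.round(2))
es=W(r.x,(-90,-110,130)); print('es',es, 'end',W(r.x,(-90,25,130)))
print('underside if', r.x[2])
p=r.x
# check features in strip axes from top/side rays on strip plane
def loc(P): d=P-es; c,n=np.cos(p[3]),np.sin(p[3]); return np.array([c*d[0]+n*d[1],-n*d[0]+c*d[1],d[2]]).round(1)
for n,c,q in [('strip right front top',t,T(687,430)),('strip right back top',t,T(690,347)),('notch R',t,T(491,380)),('notch L',t,T(420,375)),('notchR side',s,S(360,130)),('notchR top side',s,S(391,97)),('notch L top',s,S(440,127)),('strip R front side',s,S(268,20)),('strip L front',s,S(472,148))]:
    print(n,loc(onz(c,*q,es[2])))
E
python3 fit.py
```

```text
(-120, 270, 100) [499.3 202.9 134.9] [-0.2   0.08] [-0.26 -0.03]
(-120, -215, 100) [ 480.6 -280.9  137.2] [-0.45  0.31] [-0.55 -0.06]
(120, 270, 136) [741.  196.  167.4] [-0.07  0.04] [-0.11 -0.01]
(120, -215, 136) [ 718.1 -287.7  179.6] [-0.42  0.36] [-0.65 -0.06]
[ 6.08782324e+02 -7.02239839e+01  3.68095074e+01 -4.27451159e-02] [-0.78 -0.31  0.19  0.19 -0.76  0.57 -0.15 -0.    0.14 -0.1  -0.32 -1.49
 -0.06  0.43 -1.03  1.27]
es [ 514.16400244 -176.27761723  166.80950745] end [519.93283597 -41.40093074 166.80950745]
underside if 36.80950744805198
strip right front top [-27.8 -66.4   0. ]
strip right back top [ 28.2 -65.5   0. ]
notch R [-3.2 66.7  0. ]
notch L [ -3.1 114.5   0. ]
notchR side [22.5 69.3  0. ]
notchR top side [-17.8  66.8  -0. ]
notch L top [-17.8 115.3   0. ]
strip R front side [-19.4 -63.   -0. ]
strip L front [-16.6 147.1   0. ]
```

Call:
jog_arm:
  commands:
    - [0.013,-0.027,0.03,0,0,0.014,0]
    - [0.038,-0.08,0.04,0,0,0.028,0]
    - [0.063,-0.133,0.04,0,0,0.042,0]
    - [0.09,-0.19,0.04,0,0,0.056,0]
    - [0.117,-0.246,0.04,0,0,0.07,0]
    - [0.144,-0.302,0.04,0,0,0.084,0]
    - [0.171,-0.358,0.04,0,0,0.1,0]
    - [0.198,-0.414,0.04,0,0,0.115,0]
    - [0.225,-0.47,0.04,0,0,0.13,0]
    - [0.252,-0.526,0.04,0,0,0.142,0]
  grip_force: 20

```text
clock: 1.45
eef_pos: [435.8, -9.6, 245.6]
eef_rot: [3.142, 0.001, 3.1]
wrist_force: [0.2, 0.6, 0.2]
finger_gap: 0.5
```

Call:
jog_arm:
  commands:
    - [0.016,-0.034,0,0,0,0,0]
    - [0.032,-0.068,0,0,0,0,0]
    - [0.048,-0.102,0,0,0,0,0]
    - [0.064,-0.136,0,0,0,0,0]
    - [0.078,-0.168,0,0,0,0,0]
    - [0.078,-0.168,-0.02,0,0,0,0]
    - [0.078,-0.168,-0.04,0,0,0,0]
    - [0.078,-0.168,-0.06,0,0,0,0]
    - [0.078,-0.168,-0.065,0,0,0,0]
    - [0.078,-0.168,-0.065,0,0,0,0]

```text
clock: 2.7
eef_pos: [513.4, -175.5, 180.7]
eef_rot: [-3.142, -0.0, 3.099]
wrist_force: [0.3, 0.5, 0.2]
finger_gap: 0.5
```

Run:
```python
from h import *
print(manip.read_state())
for n,b in(('top',(115,215,180,340)),('side',(115,265,145,335))):
    c=cam(n); a=c['pixels'][b[0]:b[1],b[2]:b[3]]; cv2.imwrite(f'pics/{n}2.png',cv2.resize(a,None,fx=4,fy=4,interpolation=cv2.INTER_CUBIC))
```

```text
{'clock': 2.7, 'joints': array([-3.96836242e-01,  3.04589979e-01,  1.57395945e+00, -2.40308442e-05,
        1.26305589e+00, -1.92530138e+00]), 'qd': array([ 0.00116335, -0.00963867, -0.012651  , -0.00061014,  0.00427434,
        0.00132185]), 'effort': array([-2.98264506e-02, -5.14526081e+01, -3.35307133e+01, -3.84496828e-02,
       -6.43895636e-02,  1.09711173e-04]), 'eef_pos': array([ 513.37886369, -175.46393459,  180.70485714]), 'eef_rot': array([-3.14157557e+00, -1.98238764e-05,  3.09926875e+00]), 'wrist_force': array([0.3380474 , 0.47733828, 0.18369836]), 'moment': array([0.10888038, 0.00094594, 0.0514432 ]), 'finger_gap': 0.49446796696461803}
```

View pics/side2.png

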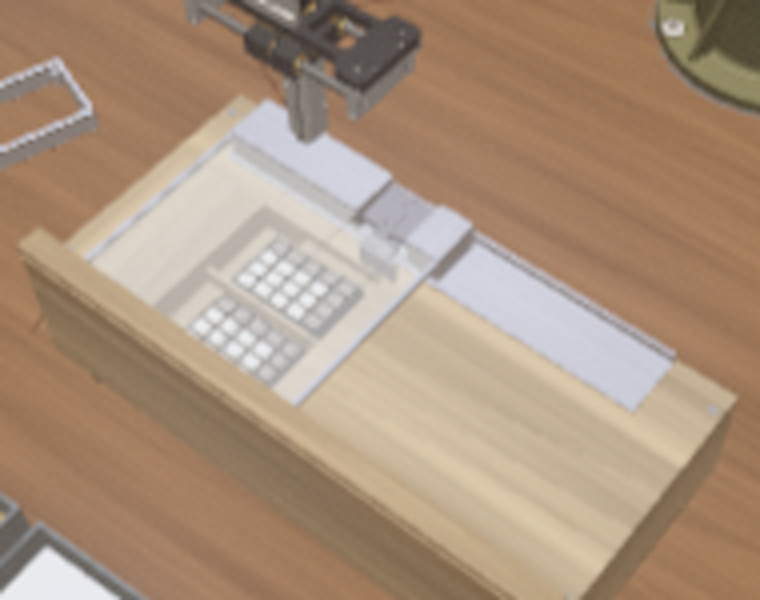

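View pics/top2.png

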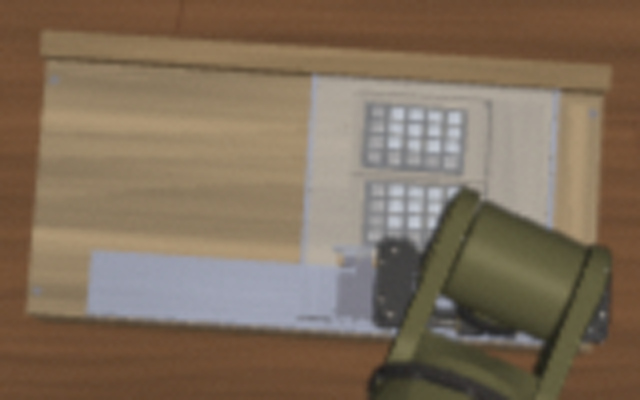

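Call:
jog_arm:
  commands:
    - [0,0,-0.003,0,0,0,0]
    - [0,0,-0.006,0,0,0,0]
    - [0,0,-0.008,0,0,0,0]
    - [0,0,-0.009,0,0,0,0]
    - [0,0,-0.01,0,0,0,0]
    - [0,0,-0.0105,0,0,0,0]
    - [0,0,-0.011,0,0,0,0]
    - [0,0,-0.0115,0,0,0,0]
    - [0,0,-0.012,0,0,0,0]
    - [0,0,-0.012,0,0,0,0]

```text
clock: 4.05
eef_pos: [513.3, -175.5, 168.4]
eef_rot: [3.142, -0.0, 3.099]
wrist_force: [-0.1, 0.0, 0.2]
finger_gap: 0.2
```

Call:
jog_arm:
  commands:
    - [0,0,-0.0002,0,0,0,0]
    - [0,0,-0.0004,0,0,0,0]
    - [0,0,-0.0006,0,0,0,0]
    - [0,0,-0.0008,0,0,0,0]
    - [0,0,-0.001,0,0,0,0]
    - [0,0,-0.0012,0,0,0,0]
    - [0,0,-0.0014,0,0,0,0]
    - [0,0,-0.0016,0,0,0,0]
    - [0,0,-0.0018,0,0,0,0]
    - [0,0,-0.0018,0,0,0,0]

```text
clock: 5.3
eef_pos: [513.4, -175.5, 167.2]
eef_rot: [-3.141, 0.0, 3.099]
wrist_force: [-3.1, 1.4, 6.5]
finger_gap: 0.1
```

Call:
jog_arm:
  commands:
    - [0.0001,0.003,0.0002,0,0,0,0]
    - [0.0003,0.008,0.0002,0,0,0,0]
    - [0.0006,0.013,0.0002,0,0,0,0]
    - [0.0008,0.018,0.0002,0,0,0,0]
    - [0.001,0.023,0.0002,0,0,0,0]
    - [0.0012,0.028,0.0002,0,0,0,0]
    - [0.0014,0.033,0.0002,0,0,0,0]
    - [0.0016,0.038,0.0002,0,0,0,0]
    - [0.0018,0.043,0.0002,0,0,0,0]
    - [0.002,0.046,0.0002,0,0,0,0]

```text
clock: 6.55
eef_pos: [515.6, -129.4, 167.2]
eef_rot: [-3.141, 0.001, 3.099]
wrist_force: [-0.1, -5.0, 5.7]
finger_gap: 0.5
```

Call:
jog_arm:
  commands:
    - [0.0002,0.004,0.0001,0,0,0,0]
    - [0.0003,0.008,0.0002,0,0,0,0]
    - [0.0005,0.012,0.0002,0,0,0,0]
    - [0.0007,0.016,0.0002,0,0,0,0]
    - [0.0008,0.019,0.0002,0,0,0,0]
    - [0.0009,0.022,0.0002,0,0,0,0]
    - [0.001,0.024,0.0002,0,0,0,0]
    - [0.0011,0.026,0.0002,0,0,0,0]
    - [0.0012,0.028,0.0002,0,0,0,0]
    - [0.0012,0.028,0.0002,0,0,0,0]

```text
clock: 7.8
eef_pos: [516.3, -101.0, 166.6]
eef_rot: [3.141, -0.001, 3.1]
wrist_force: [0.4, -0.5, 0.4]
finger_gap: 0.9
```

Call:
jog_arm:
  commands:
    - [0.0001,0.003,0,0,0,0,0]
    - [0.0003,0.007,0,0,0,0,0]
    - [0.0005,0.011,0,0,0,0,0]
    - [0.0006,0.014,0,0,0,0,0]
    - [0.0006,0.014,-0.001,0,0,0,0]
    - [0.0006,0.014,-0.002,0,0,0,0]
    - [0.0006,0.014,-0.0035,0,0,0,0]
    - [0.0006,0.014,-0.005,0,0,0,0]
    - [0.0006,0.014,-0.006,0,0,0,0]
    - [0.0006,0.014,-0.006,0,0,0,0]

```text
clock: 9.05
eef_pos: [517.1, -87.5, 160.9]
eef_rot: [3.142, -0.0, 3.099]
wrist_force: [0.8, -0.4, -0.3]
finger_gap: 0.5
```

Run:
```python
from h import *
for n,b in(('side',(135,215,195,305)),):
    c=cam(n); a=c['pixels'][b[0]:b[1],b[2]:b[3]]; cv2.imwrite(f'pics/{n}3.png',cv2.resize(a,None,fx=6,fy=6,interpolation=cv2.INTER_CUBIC))
```

```text
(no output)
```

View pics/side3.png

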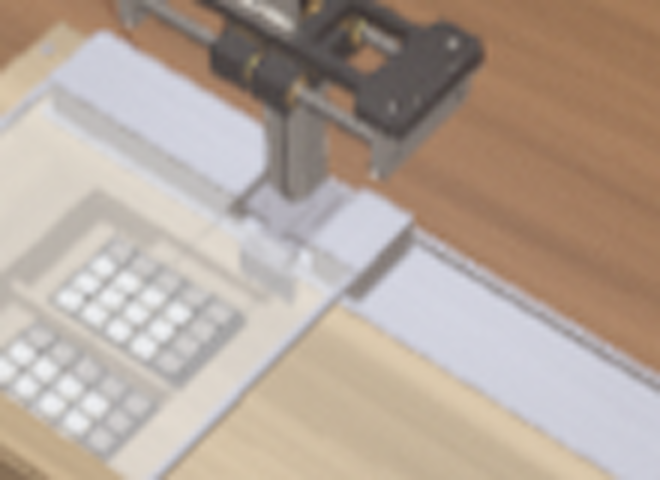

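Call:
jog_arm:
  commands:
    - [0,0,-0.002,0,0,0,0]
    - [0,0,-0.0035,0,0,0,0]
    - [0,0,-0.005,0,0,0,0]
    - [0,0,-0.0065,0,0,0,0]
    - [0,0,-0.008,0,0,0,0]
    - [0,0,-0.009,0,0,0,0]
    - [0,0,-0.01,0,0,0,0]
    - [0,0,-0.011,0,0,0,0]
    - [0,0,-0.0118,0,0,0,0]
    - [0,0,-0.0118,0,0,0,0]

```text
clock: 10.35
eef_pos: [517.1, -87.5, 149.5]
eef_rot: [-3.142, 0.0, 3.099]
wrist_force: [-3.5, 0.9, 7.1]
finger_gap: 0.3
```

Call:
jog_arm:
  commands:
    - [0.0001,0.002,0,0,0,0,0]
    - [0.0002,0.004,0,0,0,0,0]
    - [0.0003,0.007,0,0,0,0,0]
    - [0.0004,0.01,0,0,0,0,0]
    - [0.0006,0.014,0,0,0,0,0]
    - [0.0008,0.018,0,0,0,0,0]
    - [0.001,0.023,0,0,0,0,0]
    - [0.0012,0.028,0,0,0,0,0]
    - [0.0014,0.033,0,0,0,0,0]
    - [0.0016,0.038,0,0,0,0,0]

```text
clock: 11.6
eef_pos: [518.7, -49.7, 149.5]
eef_rot: [-3.141, 0.0, 3.099]
wrist_force: [-3.6, -1.3, 6.7]
finger_gap: 0.6
```

Run:
```python
from h import *
for n,b in(('side',(135,235,195,325)),):
    c=cam(n); a=c['pixels'][b[0]:b[1],b[2]:b[3]]; cv2.imwrite(f'pics/{n}4.png',cv2.resize(a,None,fx=6,fy=6,interpolation=cv2.INTER_CUBIC))
```

```text
(no output)
```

View pics/side4.png

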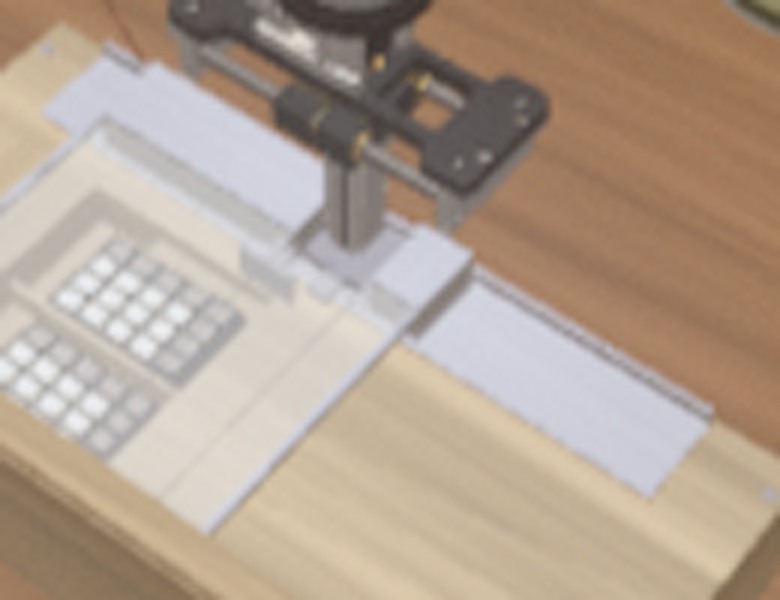

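Call:
jog_arm:
  commands:
    - [0.0002,0.006,0,0,0,0,0]
    - [0.0005,0.013,0,0,0,0,0]
    - [0.0009,0.021,0,0,0,0,0]
    - [0.0013,0.03,0,0,0,0,0]
    - [0.0016,0.039,0,0,0,0,0]
    - [0.002,0.048,0,0,0,0,0]
    - [0.0024,0.057,0,0,0,0,0]
    - [0.0028,0.065,0,0,0,0,0]
    - [0.0031,0.073,0,0,0,0,0]
    - [0.0034,0.08,0,0,0,0,0]

```text
clock: 12.9
eef_pos: [522.0, 30.6, 149.5]
eef_rot: [-3.141, -0.0, 3.099]
wrist_force: [-4.2, -3.2, 7.2]
finger_gap: 0.5
```

Call:
jog_arm:
  commands:
    - [0.0003,0.007,0,0,0,0,0]
    - [0.0006,0.013,0,0,0,0,0]
    - [0.0008,0.019,0,0,0,0,0]
    - [0.001,0.025,0,0,0,0,0]
    - [0.0013,0.031,0,0,0,0,0]
    - [0.0016,0.037,0,0,0,0,0]
    - [0.0018,0.042,0,0,0,0,0]
    - [0.002,0.046,0,0,0,0,0]
    - [0.0021,0.049,0,0,0,0,0]
    - [0.0022,0.052,0,0,0,0,0]

```text
clock: 14.15
eef_pos: [524.1, 82.4, 149.4]
eef_rot: [-3.141, -0.001, 3.099]
wrist_force: [-3.7, -1.7, 7.2]
finger_gap: 0.3
```

Call:
jog_arm:
  commands:
    - [0,0.001,0,0,0,0,0]
    - [0.0001,0.002,0,0,0,0,0]
    - [0.0001,0.003,0,0,0,0,0]
    - [0.0002,0.004,0,0,0,0,0]
    - [0.0002,0.005,0,0,0,0,0]
    - [0.0003,0.006,0,0,0,0,0]
    - [0.0003,0.007,0,0,0,0,0]
    - [0.0003,0.008,0,0,0,0,0]
    - [0.0004,0.009,0,0,0,0,0]
    - [0.0004,0.009,0,0,0,0,0]

```text
clock: 15.4
eef_pos: [525.1, 91.0, 149.7]
eef_rot: [-3.141, 0.001, 3.099]
wrist_force: [-0.5, -4.3, 5.9]
finger_gap: 0.8
```

Call:
jog_arm:
  commands:
    - [0,0.001,0,0,0,0,0]
    - [0.0001,0.002,0,0,0,0,0]
    - [0.0001,0.003,0,0,0,0,0]
    - [0.0002,0.004,0,0,0,0,0]
    - [0.0002,0.005,0,0,0,0,0]
    - [0.0003,0.006,0,0,0,0,0]
    - [0.0003,0.0065,0,0,0,0,0]
    - [0.0003,0.007,0,0,0,0,0]
    - [0.0003,0.0075,0,0,0,0,0]
    - [0.0003,0.0075,0,0,0,0,0]

```text
clock: 16.65
eef_pos: [525.5, 98.5, 149.7]
eef_rot: [-3.141, 0.002, 3.099]
wrist_force: [-0.6, -4.6, 6.7]
finger_gap: 0.7
```

Run:
```python
from h import *
for n,b in(('side',(135,285,145,335)),):
    c=cam(n); a=c['pixels'][b[0]:b[1],b[2]:b[3]]; cv2.imwrite(f'pics/{n}5.png',cv2.resize(a,None,fx=4,fy=4,interpolation=cv2.INTER_CUBIC))
```

```text
(no output)
```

View pics/side5.png

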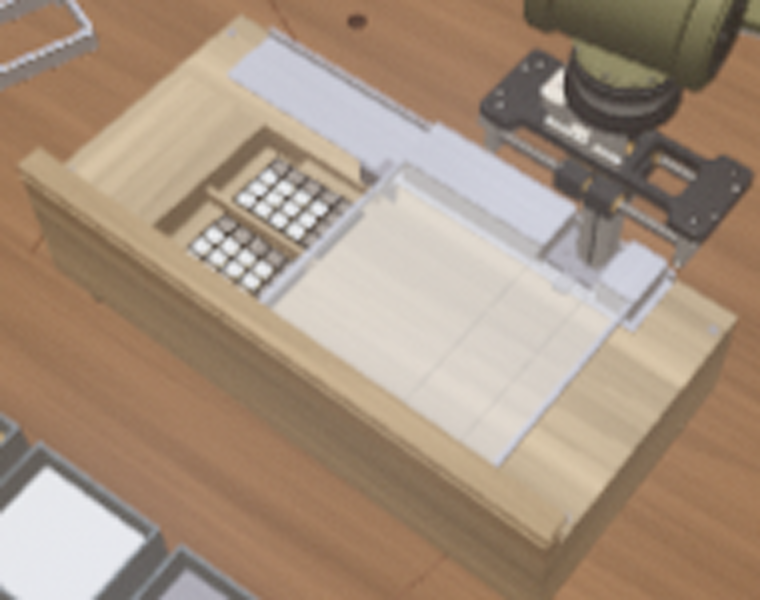

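Call:
jog_arm:
  commands:
    - [0,0,0.002,0,0,0,0]
    - [0,0,0.005,0,0,0,0]
    - [0,0,0.009,0,0,0,0]
    - [0,0,0.013,0,0,0,0]
    - [0,0,0.018,0,0,0,0]
    - [0,0,0.025,0,0,0,0]
    - [0,0,0.04,0,0,0,0]
    - [0,0,0.06,0,0,0,0]
    - [0,0,0.08,0,0,0,0]
    - [0,0,0.09,0,0,0,0]

```text
clock: 17.95
eef_pos: [525.3, 99.1, 241.0]
eef_rot: [3.141, 0.002, 3.099]
wrist_force: [0.5, 0.1, -0.4]
finger_gap: 0.5
```

Run:
```python
from h import *
for n,b in(('side',(135,285,145,335)),('top',(115,215,180,340))):
    c=cam(n); cv2.imwrite(f'pics/{n}6full.png',c['pixels']);a=c['pixels'][b[0]:b[1],b[2]:b[3]]; cv2.imwrite(f'pics/{n}6.png',cv2.resize(a,None,fx=4,fy=4,interpolation=cv2.INTER_CUBIC))
```

```text
(no output)
```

View pics/side6.png

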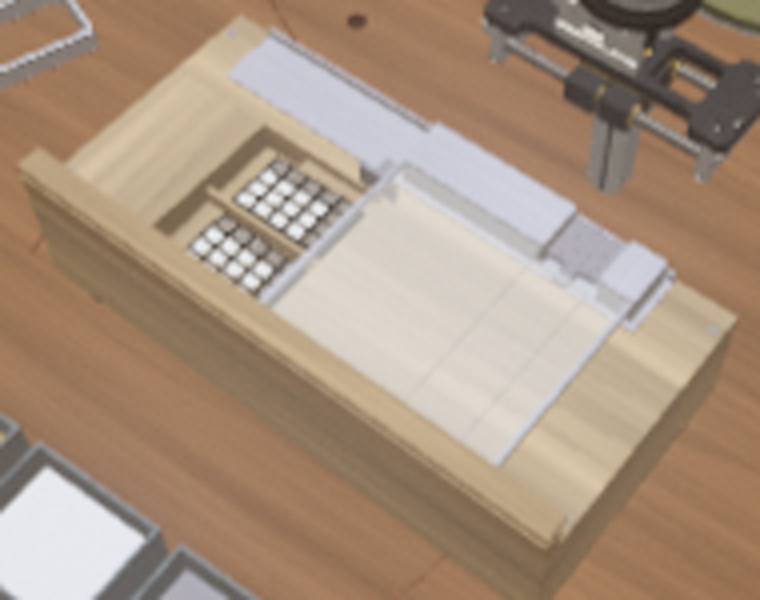

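View pics/top6full.png

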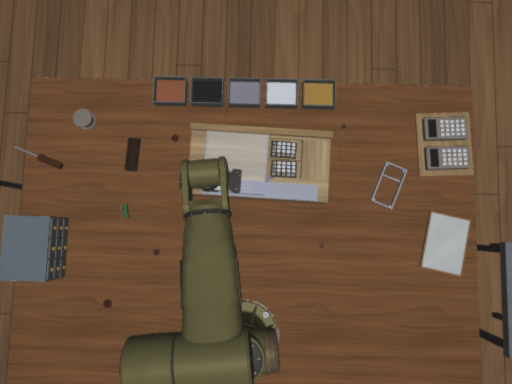

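Run:
```python
from h import *
s=cam('side');S=lambda u,v:(145+(u+.5)/4-.5,135+(v+.5)/4-.5)
for a,b in(((391,97),(577,206)),((440,127),(628,241)),((268,20),(435,124))):
    print(np.linalg.norm(onz(s,*S(*b),167)-onz(s,*S(*a),167)))
```

```text
174.3193952761105
172.9900834331527
173.43800431196735
```

```bash
python3 -c "
from cell import manip
manip.sign_off()"
```

```text
the job is handed in; nothing more can be done
```

The door is open to within about 2 mm of its 175 mm stop by my camera check, and the job was handed in at about 18 s.

**Sweep:** I set the closed fingertip on the strip at edge_start, where contact showed the top at about z 167 mm with about 6 N of force. I ran it left at about 6 N until the force dropped to zero about 75 mm along. That marked the notch; the pictures put its middle at about 91 mm.

**Catch and door:** I pressed the plate down about 8.7 mm at about 7 N. Moving left, plate friction carried the door; I never felt the fingertip push against the notch's end wall. I kept going until the fingertip had travelled 186 mm. It slid over the plate for the last stretch, which means the door was against its stop. Then I lifted straight up.

**Last checks:**
- **Door travel:** three picture points moved 173.0 to 174.3 mm, 1 to 2 mm short of 175 and within what the cameras can resolve.
- **Catch:** in the side picture the plate looks back up, which I judged by eye only.
- **Contact:** wrist force was about 0 N after the lift, with the fingertip about 74 mm above the strip.
- **Other objects:** the keypads, case frame, resistor pack and bezel look unmoved in the pictures; I did not measure them.

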